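Snap the bearing end cap home with the seating tool

ROBOT

A 7-joint arm with a two-finger parallel gripper is mounted at the origin on a cart in front of the work surface, level with it; the furniture and walls round the work are solid. World frame = base frame: x ahead of the robot, y to its left, z up, the work surface at z = 0. Lengths are in m, angles in rad, forces in N, time in s.
With the tool pointing down it reaches from about 0.4 to 0.9 m from the base axis. Payload 5.5 kg.
Tool frame: the origin (TCP) lies midway between the tips of the shut fingers; the grasp point (between the pads) lies 19 mm behind it (manip.grip_depth is the distance from the TCP to the grasp point, in m); z points along the fingers, x is the direction in which the jaws open and shut, and the axes are right-handed (so a half turn about z gives the same grasp; the last joint's range is limited). The gripper opens to 92 mm and grips with 3 to 60 N. Pads are 19 mm wide; open, the fingers measure 130 mm over their backs; the gripper's body (75 mm by 190 mm) begins 47 mm behind the grasp point.
Start: joints at [-1.054, 0.501, -0.427, 1.55, 0.221, 1.138, -0.21], TCP at [0.163, 0.629, 0.199] pointing down, gripper open.
Joint ranges: [-2.88, 2.88], [-0.31, 2.03], [-1.54, 1.56], [0.2, 2.42], [-1.41, 4.55], [0.19, 2.02], [-2.57, 2.57]. Speed limits (rad/s): [2.57, 2.57, 3.14, 3.14, 3.14, 3.14, 3.14].

INTERFACE

Orientations are given as a unit quaternion [x, y, z, w].
In Python, from bench import manip, effector, viewer gives the robot as it stands. Calls block until the motion is done:
- manip.move_pose(position, orientation): joint-space move of the TCP to a pose.
- manip.servo_line(position, ori=None, vel=0.15): straight line of the TCP; ori=None keeps the orientation; vel is the mean speed in m/s.
- manip.movej(angles): joint-space move.
- effector.open_jaws() and effector.close(f_grip=None): open the fingers fully, or close them until they stop; f_grip is the grip in N (None keeps the last).
- manip.sleep(seconds).
- manip.solve_ik(position, orientation): joint angles nearest the present ones, or None.
- viewer.get_image(name): name is "scene" or "side" or "wrist"; returns the picture (384x512x3 uint8, red, green, blue); there is no depth.
- viewer.get_calibration(name): a dict with "vfov" (degrees; the focal length in pixels is half the picture's height over the tangent of half this angle, whatever the lens; pixels are square), "cx", "cy" (the principal point, pixels), "eye" and "attitude" of the camera in the world. Camera axes: x right, y down, z forward; pixel columns grow to the right and rows downward; lengths in m; the calibration is good to about 2 mm. A picture is of the moment at which its call begins: read the wrist's pose just before it. get_calibration takes no time and is no camera call; for the wrist camera it gives the pose at the moment of the call.
A pose or a line that the arm cannot do raises manip.PlanningError and nothing moves.
- manip.hand_in(): hands the job in, once; it reports no verdict.
Readings, each from a call of its own:
- manip.current_clock(): time.
- manip.current_q(): joint angles.
- manip.current_joint_velocities(): joint speeds.
- manip.current_tau(): joint torques, N m.
- manip.current_tool_pos(): TCP position.
- manip.current_tcp_rot(): TCP orientation.
- manip.current_force(): force on the tool from outside, world axes, zero at the start.
- manip.current_wrist_torque(): the same for the moment, N m.
- manip.current_finger_gap(): finger opening in m.
Only numpy, scipy, OpenCV 4.12 (cv2) and the standard library are available. Lean on these libraries where they do the work, as an engineer would, in place of code of your own. Each camera call takes 0.05 s, during which the arm holds its last target.

TASK

One of the two flange bearings on the bench still has its end cap standing proud. Pick up the seating tool, set its flat foot squarely on that cap and press straight down until the cap snaps fully home, then stand the tool upright on the bench again, clear of the bearing.

Things in the scene. Friction and masses are not known exactly. Their poses are not given: they have to be found in the camera images.
- seating_tool: Loose tool standing on its foot, 92 mm tall, 0.25 kg, round about z. From below: flat steel foot disc 42 mm across, 10 mm thick; stem 22 mm; black guard disc 52 mm across at 40 to 46 mm height; black handle 30 mm across at 46 to 92 mm. Grip the handle from above, fingertips just above the guard, which takes the push. Origin: centre of the foot's underside; z up along the handle.
- end_cap (a joint): Travel of the proud end cap in m: 0 = proud as found, 0.010 = fully home, growing as the cap goes down. It resists with about 11 N at first, less as it goes down; past the middle (0.005) it snaps down by itself and stays.
- cap_top (a point): Centre of the flat top of the proud end cap: white plastic, lip 50 mm across and 4 mm thick, a 10 mm gap with a narrower skirt showing under the lip. The top is 46 mm above the bench as found, 36 mm when home (lip on the housing's rim). Its housing, fixed to the bench, is like bearing_done's.
- bearing_done: The other bearing, fixed to the bench, its white cap already home (36 mm high over all); nothing to do on it. Dark steel housing: square flange 84 mm wide, 12 mm thick, four bolt heads to 19 mm height, round boss 62 to 74 mm across up to 32 mm height. Origin: centre of its underside on the bench.

How it is judged:
By the outcome, as a careful person would: the job done as asked, in the order asked, and still so for the second after the job is handed in, with the robot touching nothing.
It also fails if it takes over 53 s, if anything falls off the work surface, if the arm or the gripper's body presses on something with over 40 N, if the wrist force passes 120 N, or if a joint passes its speed limit or range.

## Working session

There is one attempt and no reset: what is moved stays moved. The work goes in short steps, each a Python script; the robot and the scene stay as the last script left them, time stands still between calls to the robot, and variables do not carry over. Pictures are saved under pics/ and viewed, and the job is handed in when it is done.

```bash
mkdir -p pics; ls
python3 - <<'E'
from bench import manip, effector, viewer
import cv2
for n in ["scene","side","wrist"]:
    c=viewer.get_calibration(n); print(n,c)
    cv2.imwrite(f"pics/a_{n}.png",viewer.get_image(n)[:,:,::-1])
print(manip.current_clock(),manip.current_tcp_rot(),manip.current_force(),manip.current_finger_gap())
E
```

```text
pics
scene {'vfov': 56.9651003246114, 'cx': 255.1867961699385, 'cy': 188.4094956192599, 'eye': array([0.07953417, 0.58833354, 0.56449205]), 'attitude': array([-0.26216722,  0.85649043, -0.42833967,  0.11923766])}
side {'vfov': 42.788897769399654, 'cx': 249.65252369496585, 'cy': 195.17407708313567, 'eye': array([-0.01204228, -0.71519479,  0.61284484]), 'attitude': array([ 0.83828721, -0.24984939,  0.13347194, -0.46587024])}
wrist {'vfov': 58.02314551609425, 'cx': 262.26717872569645, 'cy': 186.45798593413508, 'eye': array([0.09737526, 0.64654846, 0.38246617]), 'attitude': array([0.78434961, 0.60698038, 0.07728393, 0.10196911])}
0.15 [ 7.90886539e-01  6.11962341e-01 -6.25119557e-04  4.30582743e-04] [-1.18335152 -0.2826958  -0.47346997] 0.0916124304024695
```

View pics/a_scene.png

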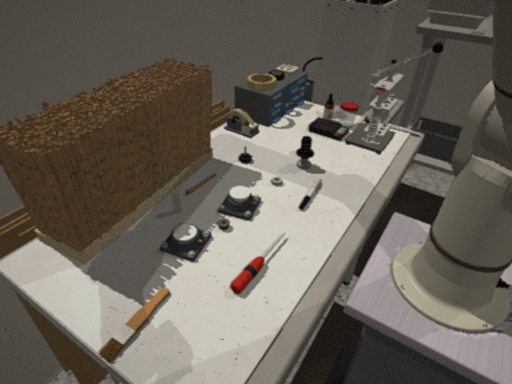

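View pics/a_side.png

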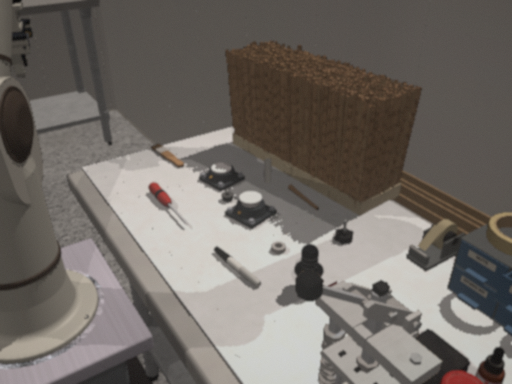

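View pics/a_wrist.png

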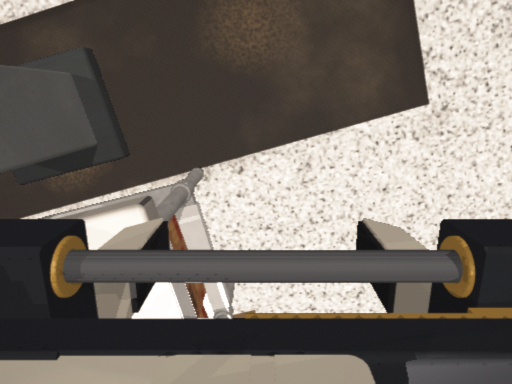

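The scene view shows bearings near (240,200) and (186,238), and the black tool near (305,152). The side view shows bearings at (250,205) and (221,174), and the tool at (309,272). I'll enlarge these areas and cast rays for coarse positions.

```bash
cat > h.py <<'E'
import numpy as np, cv2
from scipy.spatial.transform import Rotation as R
def ray(c,u,v):
    f=192/np.tan(np.radians(c['vfov']/2))
    d=np.array([(u-c['cx'])/f,(v-c['cy'])/f,1.])
    return np.array(c['eye']),R.from_quat(c['attitude']).apply(d)
def onz(c,u,v,z):
    e,d=ray(c,u,v); return e+d*(z-e[2])/d[2]
def proj(c,p):
    f=192/np.tan(np.radians(c['vfov']/2))
    q=R.from_quat(c['attitude']).inv().apply(np.asarray(p)-c['eye'])
    return q[0]/q[2]*f+c['cx'],q[1]/q[2]*f+c['cy']
E
python3 - <<'E'
from bench import viewer
from h import *
for n,pts in dict(scene=[(240,192,.04),(186,230,.04),(306,139,.092),(305,164,0)],side=[(252,197,.04),(221,169,.04),(310,250,.092),(308,292,0)]).items():
    c=viewer.get_calibration(n)
    for p in pts: print(n,p,onz(c,*p).round(3))
a=cv2.imread("pics/a_scene.png")[115:270,145:335]; b=cv2.imread("pics/a_side.png")[150:310,190:350]
cv2.imwrite("pics/z1.png",cv2.resize(a,None,fx=4,fy=4,interpolation=2)[:600])
cv2.imwrite("pics/z2.png",cv2.resize(b,None,fx=3.75,fy=3.75,interpolation=2))
E
```

```text
scene (240, 192, 0.04) [0.474 0.039 0.04 ]
scene (186, 230, 0.04) [0.491 0.211 0.04 ]
scene (306, 139, 0.092) [ 0.424 -0.201  0.092]
scene (305, 164, 0) [ 0.426 -0.22   0.   ]
side (252, 197, 0.04) [0.481 0.047 0.04 ]
side (221, 169, 0.04) [0.488 0.195 0.04 ]
side (310, 250, 0.092) [ 0.426 -0.218  0.092]
side (308, 292, 0) [ 0.425 -0.222  0.   ]
```

View pics/z1.png

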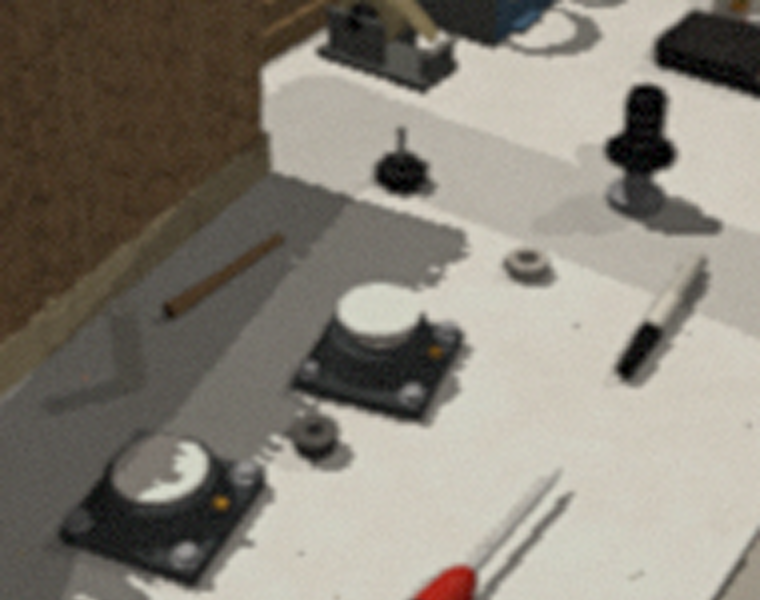

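View pics/z2.png

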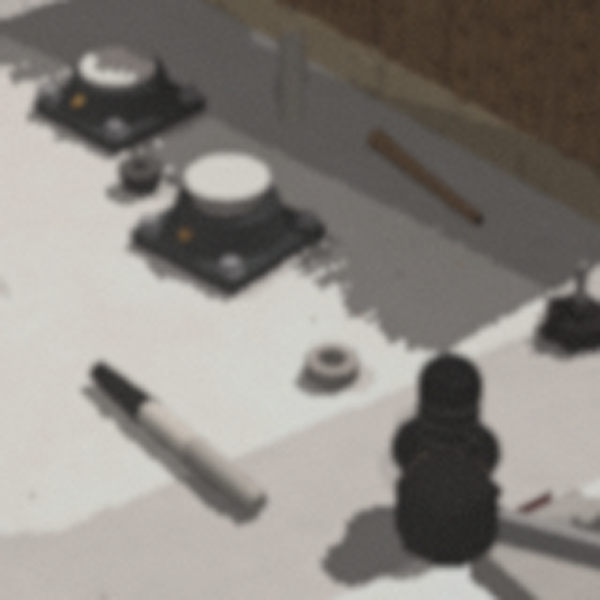

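The nearer bearing, at about (0.478, 0.043), shows a grey skirt under its lip, so it looks like the proud one. In the side view something dark stands in front of the tool's lower part. I'll measure the cap heights from both views, then locate the brush wall and look at the tool with the wrist camera.

```bash
cat >> h.py <<'E'
def tri(rs):
    A=np.zeros((3,3));b=np.zeros(3)
    for e,d in rs:
        d=d/np.linalg.norm(d);M=np.eye(3)-np.outer(d,d);A+=M;b+=M@e
    p=np.linalg.solve(A,b); return p,[np.linalg.norm(np.cross(p-e,d/np.linalg.norm(d))) for e,d in rs]
E
python3 - <<'E'
from bench import viewer,manip
from h import *
cs=viewer.get_calibration("scene");cd=viewer.get_calibration("side")
# crop-derived
S=lambda x,y:(145+x/4-.4,115+y/4-.4); D=lambda x,y:(190+x/3.75-.4,150+y/3.75-.4)
for nm,a,b in [("capA",(380,311),(227,179)),("capB",(160,468),(118,68)),("handle top",(647,96),(450,366)),("nut",(528,262),(332,360)),("stickend",(278,238),(478,216)),("wallcorner",(272,172),(272,172))]:
    if nm!="wallcorner": print(nm,tri([ray(cs,*S(*a)),ray(cd,*D(*b))]))
for p in [(212,157),(150,197),(60,245),(20,180),(212,90)]: print("wall",p,onz(cs,*p,0).round(3))
for p in [(234,140),(330,184),(398,195)]: print("side wall",p,onz(cd,*p,0).round(3))
for z in (0,.04,.046,.092): print(proj(cd,[.425,-.212,z]),proj(cs,[.425,-.212,z]))
print(R.from_quat(manip.current_tcp_rot()).as_matrix().round(2)); c=viewer.get_calibration("wrist"); print(R.from_quat(c['attitude']).as_matrix().round(2))
E
```

```text
capA (array([0.47286626, 0.04321772, 0.04316612]), [np.float64(0.001234061737996748), np.float64(0.001234061737996657)])
capB (array([0.49687698, 0.21083111, 0.03291264]), [np.float64(0.0007651400818023095), np.float64(0.0007651400818022702)])
handle top (array([ 0.42912933, -0.21053961,  0.08959288]), [np.float64(0.002615163230505308), np.float64(0.0026151632305052557)])
nut (array([ 0.44932524, -0.09370068,  0.00903948]), [np.float64(0.002169863724082166), np.float64(0.002169863724082163)])
stickend (array([ 0.60757496, -0.02401056,  0.00458716]), [np.float64(0.0016706375185861458), np.float64(0.0016706375185863034)])
wall (212, 157) [ 0.67  -0.094  0.   ]
wall (150, 197) [0.678 0.144 0.   ]
wall (60, 245) [0.713 0.37  0.   ]
wall (20, 180) [1.014 0.29  0.   ]
wall (212, 90) [ 0.997 -0.497  0.   ]
side wall (234, 140) [0.641 0.387 0.   ]
side wall (330, 184) [0.707 0.045 0.   ]
side wall (398, 195) [ 0.806 -0.082  0.   ]
(np.float64(304.5752986907403), np.float64(288.7939562003536)) (np.float64(303.9731631824974), np.float64(165.31206180201994))
(np.float64(305.7206827158087), np.float64(271.8343921924439)) (np.float64(305.43736734921094), np.float64(153.51144912633723))
(np.float64(305.8973658588212), np.float64(269.218266065785)) (np.float64(305.66311351687074), np.float64(151.69206959707924))
(np.float64(307.2966595368729), np.float64(248.49909225212684)) (np.float64(307.4498716573901), np.float64(137.29186418807774))
[[ 0.25  0.97 -0.  ]
 [ 0.97 -0.25 -0.  ]
 [-0.   -0.   -1.  ]]
[[ 0.25  0.94  0.25]
 [ 0.97 -0.24 -0.07]
 [-0.    0.25 -0.97]]
```

Triangulated cap tops are A at z≈0.043 and B at z≈0.033, a 10 mm difference, so A at about (0.473, 0.043) is the proud one. The wall starts at x≥0.65, clear of the work. Next I'll take wrist views over A and then over the tool.

```bash
cat >> h.py <<'E'
def ori(a): # tool y axis at world yaw a, pointing down
    y=np.array([np.cos(a),np.sin(a),0]);z=np.array([0,0,-1.]);x=np.cross(y,z)
    return R.from_matrix(np.c_[x,y,z]).as_quat()
E
python3 - <<'E'
from bench import viewer,manip
from h import *
import pickle
manip.move_pose([.38,.33,.28],ori(.6))
manip.move_pose([.541,.043,.25],ori(0.))
c1=viewer.get_calibration("wrist"); i1=viewer.get_image("wrist")
a=np.arctan2(-.212,.426); y=np.array([np.cos(a),np.sin(a)])
p=np.array([.427,-.212])+.068*y
manip.move_pose([*p,.25],ori(a))
c2=viewer.get_calibration("wrist"); i2=viewer.get_image("wrist")
pickle.dump((c1,c2),open("c.pkl","wb"))
cv2.imwrite("pics/w1.png",i1[:,:,::-1]);cv2.imwrite("pics/w2.png",i2[:,:,::-1])
print(manip.current_clock(),manip.current_q(), [proj(c1,[.473,.043,.046]),proj(c2,[.427,-.212,.092])])
E
```

```text
4.025 [ 0.40350403  0.23224973  0.00422324  1.76990915 -0.00238022  1.13946777
  1.52216383] [(np.float64(259.5812794885467), np.float64(95.9092496809338)), (np.float64(259.1952927344324), np.float64(95.92709800345729))]
```

View pics/w1.png

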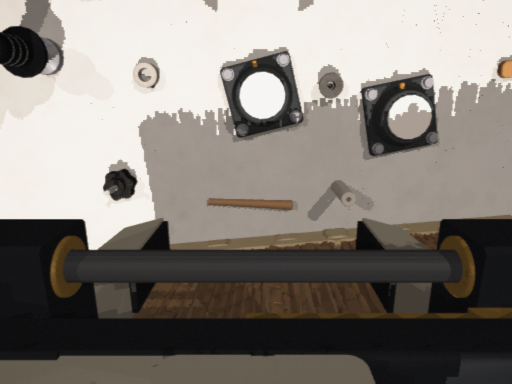

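View pics/w2.png

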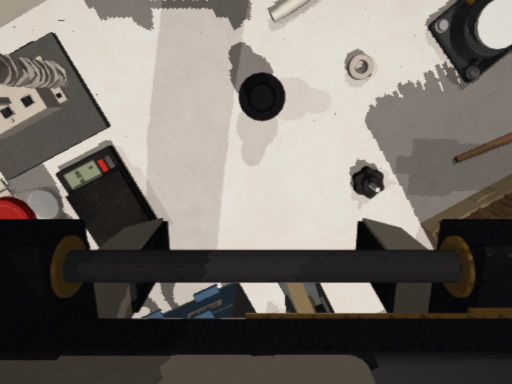

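In w1 the white cap A sits at about (262,96) and cap B at (410,117). In w2 the tool's guard and handle are seen from above at about (262,96), with about 100 mm of free space round it. I'll fit both circles.

Run:
```python
from h import *
import pickle
c1,c2=pickle.load(open("c.pkl","rb"))
def blob(m,u,v):
    n,l,s,ce=cv2.connectedComponentsWithStats(m.astype(np.uint8)*1); k=l[v,u]
    cn,_=cv2.findContours((l==k).astype(np.uint8),cv2.RETR_EXTERNAL,cv2.CHAIN_APPROX_NONE)
    return s[k],ce[k],cv2.fitEllipse(max(cn,key=len)),cv2.minEnclosingCircle(max(cn,key=len))
g1=cv2.cvtColor(cv2.imread("pics/w1.png"),cv2.COLOR_BGR2GRAY).astype(int);g2=cv2.cvtColor(cv2.imread("pics/w2.png"),cv2.COLOR_BGR2GRAY).astype(int)
b=blob(g1>140,262,96);print(b); e=b[2][0];print(onz(c1,*e,.046),onz(c1,*b[1],.046))
for t in (20,40,55):
    b=blob(g2<t,250,110);print(t,b); e=b[2][0];print(onz(c2,*e,.046))
w=cv2.imread("pics/w2.png")[46:146,200:325]
w=cv2.resize(np.clip(w.astype(float)*3,0,255).astype(np.uint8),None,fx=6,fy=6,interpolation=2);cv2.imwrite("pics/w2z.png",w)
```

```text
(array([ 239,   72,   46,   47, 1708], dtype=int32), array([261.82786885,  94.91686183]), ((261.82373046875, 94.92191314697266), (45.0574951171875, 46.433921813964844), 1.2433987855911255), ((261.9236755371094, 94.898681640625), 23.65258026123047))
[0.47195356 0.04543392 0.046     ] [0.47194824 0.0454384  0.046     ]
20 (array([240,  73,  43,  46, 888], dtype=int32), array([258.03603604,  93.89752252]), ((259.7833557128906, 94.92048645019531), (38.34783935546875, 41.244144439697266), 13.334123611450195), ((260.0, 95.5), 22.58881378173828))
[ 0.42621199 -0.21130812  0.046     ]
40 (array([ 239,   73,   45,   47, 1658], dtype=int32), array([261.30458384,  96.01447527]), ((261.3105773925781, 96.01246643066406), (43.83905029296875, 46.29600524902344), 176.13848876953125), ((261.05914306640625, 95.9784927368164), 23.409582138061523))
[ 0.42797369 -0.2103291   0.046     ]
55 (array([ 239,   73,   45,   47, 1692], dtype=int32), array([261.21335697,  96.09338061]), ((261.2132263183594, 96.08446502685547), (44.45817184448242, 46.621971130371094), 176.008544921875), ((261.0, 96.0), 23.769826889038086))
[ 0.42799477 -0.2104575   0.046     ]
```

View pics/w2z.png

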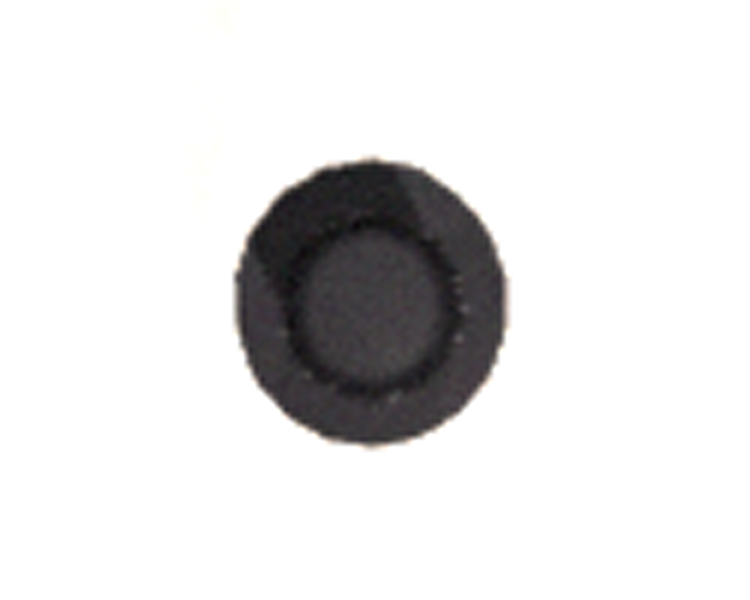

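Run:
```python
from bench import viewer,manip,effector
from h import *
a=np.arctan2(-.212,.426); T=np.array([.428,-.2105])
manip.servo_line([*T,.16],vel=.15)
manip.servo_line([*T,.0495],vel=.06)
print(manip.current_tool_pos(),manip.current_force())
effector.close(f_grip=45)
print(manip.current_finger_gap(),manip.current_tool_pos(),manip.current_force())
manip.servo_line([*T,.16],vel=.1)
print(manip.current_tool_pos(),manip.current_force(),manip.current_wrist_torque(),manip.current_finger_gap(),manip.current_clock())
for n in("side","scene","wrist"): cv2.imwrite(f"pics/g_{n}.png",viewer.get_image(n)[:,:,::-1])
x=[cv2.imread(f"pics/g_{n}.png") for n in("side","scene")]
print(proj(viewer.get_calibration("side"),[*T,.12]),proj(viewer.get_calibration("scene"),[*T,.12]))
```

```text
[ 0.42827813 -0.21063459  0.04981061] [ 1.05692778 -0.69969136  0.2230724 ]
0.028306323009045595 [ 0.42800623 -0.21049946  0.04949653] [ 0.00149529 -0.09937543  0.46496735]
[ 0.42738201 -0.21021802  0.15929411] [-0.599908    0.28129154 -3.36762563] [-0.03374839  0.00250236  0.00329822] 0.02793622652645161 9.2
(np.float64(309.03018982650815), np.float64(234.24479985119885)) (np.float64(307.33838112990065), np.float64(128.0228616233868))
```

View pics/g_side.png

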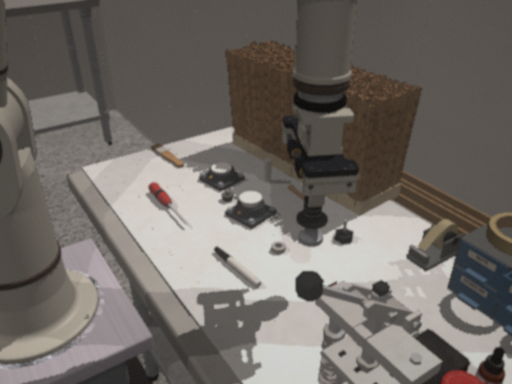

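View pics/g_scene.png

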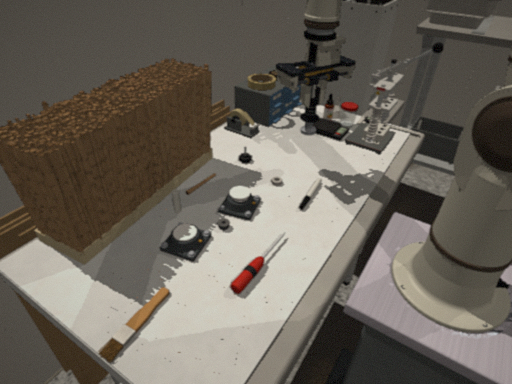

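View pics/g_wrist.png

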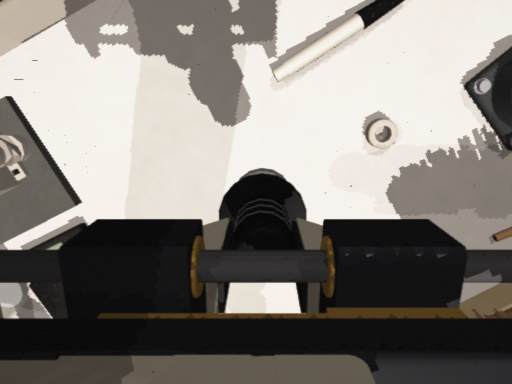

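The tool is lifted and gripped, with a 28 mm gap. The black ball in the side view at (309,285) was a separate clamp knob. I'll check the tool's tilt by zooming in on both views.

Run:
```python
from h import *
from bench import viewer
a=cv2.imread("pics/g_side.png")[170:260,270:350];b=cv2.imread("pics/g_scene.png")[70:160,270:350]
f=lambda m:cv2.resize(np.clip(m.astype(float)*1.8,0,255).astype(np.uint8),None,fx=5,fy=5,interpolation=2)
cv2.imwrite("pics/tilt.png",np.hstack([f(a),f(b)]))
T=[.4274,-.2102]
for n in("side","scene"):
    c=viewer.get_calibration(n)
    for z in(.11,.115,.12,.156):
        p=proj(c,[*T,z]);o=(270,170) if n=="side" else (270,70); print(n,z,[round((p[i]-o[i]+.4)*5+(400 if n=="scene" and i==0 else 0)) for i in(0,1)])
```

```text
side 0.11 [194, 347]
side 0.115 [194, 335]
side 0.12 [195, 323]
side 0.156 [201, 235]
scene 0.11 [587, 309]
scene 0.115 [588, 301]
scene 0.12 [589, 293]
scene 0.156 [597, 231]
```

View pics/tilt.png

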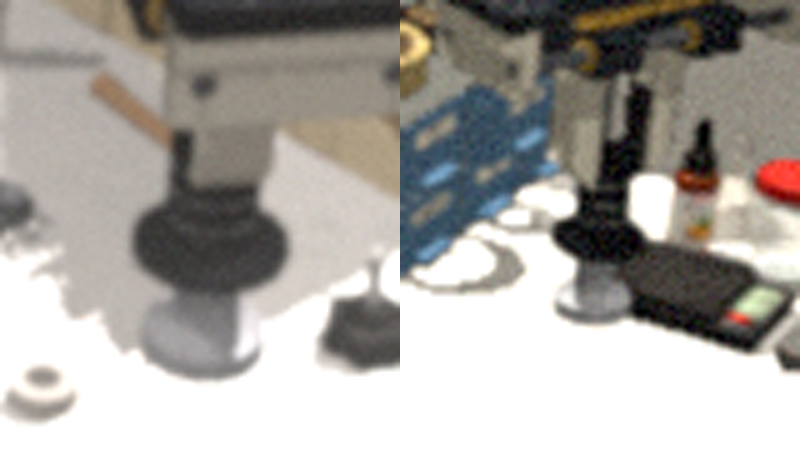

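Run:
```python
from h import *
from bench import viewer,manip
c=viewer.get_calibration("wrist");t=manip.current_tool_pos();M=R.from_quat(manip.current_tcp_rot()).as_matrix()
print(t,M[:,2])
# foot rim, guard rim point nearest camera (tool -y); depth along tool z: guard top at +3.5mm from TCP, underside +9.5, foot underside +49.5, foot top +39.5
for r,d in((.026,.0035),(.026,.0095),(.021,.0395),(.021,.0495)):
    pts=[proj(c,t+M@[r*np.sin(a),-r*np.cos(a),d]) for a in np.linspace(0,2*np.pi,72)]
    print(r,d,np.min(pts,0).round(1),np.max(pts,0).round(1))
w=cv2.imread("pics/g_wrist.png")[160:245,205:320]
cv2.imwrite("pics/gw.png",cv2.resize(np.clip(w.astype(float)*3,0,255).astype(np.uint8),None,fx=6,fy=6,interpolation=2))
```

```text
[ 0.42753025 -0.21028545  0.15932911] [-1.29477492e-03  5.56274915e-04 -9.99999007e-01]
0.026 0.0035 [216.4 174. ] [306.6 259.2]
0.026 0.0095 [217.7 171.7] [305.4 254.8]
0.021 0.0395 [230.6 169.4] [292.7 228.9]
0.021 0.0495 [231.9 166.4] [291.5 223.7]
```

View pics/gw.png

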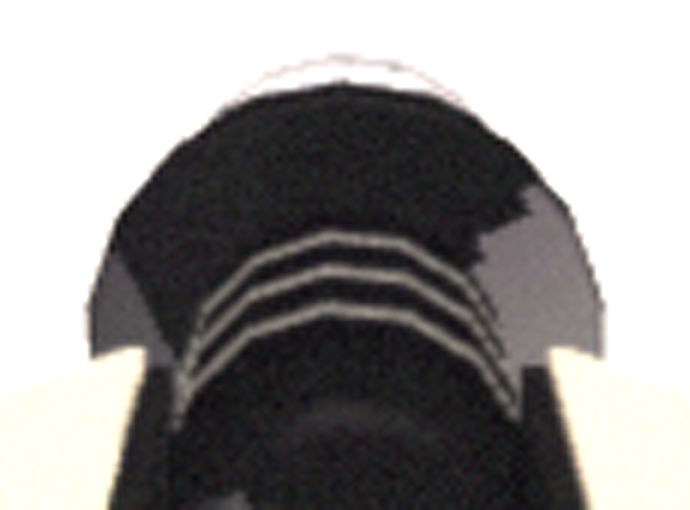

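Tilt is about 1° and the foot is within about 2 mm of the tool axis, which is good enough. Now I'll hover over cap A and check.

Run:
```python
from bench import viewer,manip,effector
from h import *
C=np.array([.472,.0454])
manip.servo_line([.4275,-.2103,.2],vel=.15)
manip.move_pose([*C,.2],ori(0.))
manip.servo_line([*C,.110],vel=.08)
manip.sleep(.2)
print(manip.current_tool_pos(),manip.current_force(),manip.current_wrist_torque(),manip.current_finger_gap(),manip.current_clock(),manip.current_q())
for n in("side","scene","wrist"): cv2.imwrite(f"pics/p_{n}.png",viewer.get_image(n)[:,:,::-1])
f=lambda m:cv2.resize(np.clip(m.astype(float)*1.8,0,255).astype(np.uint8),None,fx=5,fy=5,interpolation=2)
a=cv2.imread("pics/p_side.png")[140:230,210:290];b=cv2.imread("pics/p_scene.png")[130:220,200:280]
cv2.imwrite("pics/p.png",np.hstack([f(a),f(b)]))
```

```text
[0.47237356 0.04541411 0.1104549 ] [ 0.2759881  -0.33997723 -3.00981491] [ 0.0151865   0.00821254 -0.03183443] 0.02795054791909295 12.2583 [ 0.06486588  0.28816784 -0.24965671  2.06517645  0.09839053  0.79820481
  1.32707392]
```

View pics/p.png

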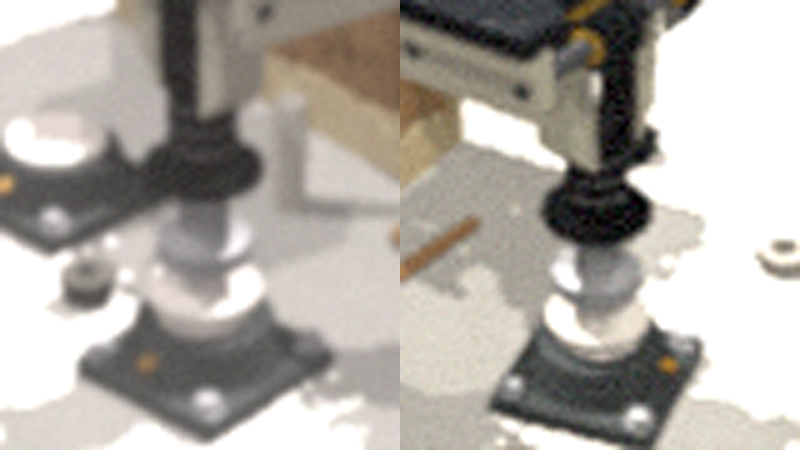

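View pics/p_wrist.png

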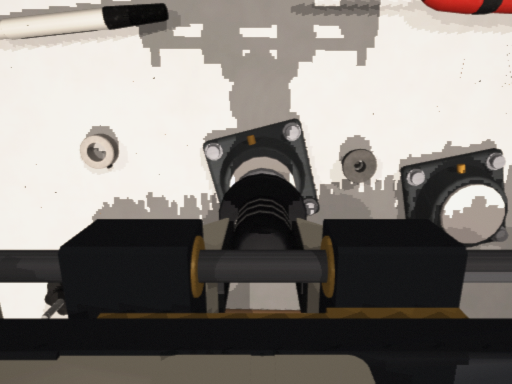

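In both crops the foot is centred over the cap (side 205 against 207, scene 597 against 597). Pressing down now in guarded steps.

Run:
```python
from bench import viewer,manip,effector
from h import *
C=np.array([.472,.0454])
manip.servo_line([*C,.0985],vel=.05)
z=.0985
while z>.0825:
    z-=.001
    manip.servo_line([*C,z],vel=.02)
    f=manip.current_force(); t=manip.current_tool_pos()
    print(round(z,4),t.round(4),f.round(1),manip.current_wrist_torque().round(2))
    if f[2]>28: break
print(manip.current_clock(),manip.current_finger_gap())
```

```text
0.0975 [0.4721 0.0454 0.0976] [ 0.9 -0.5 -3.8] [ 0.01 -0.04 -0.01]
0.0965 [0.472  0.0454 0.0965] [-0.4  0.9 -4. ] [0.03 0.02 0.03]
0.0955 [0.4722 0.0454 0.0956] [ 0.7 -0.5 -1.5] [ 0.04 -0.12  0.  ]
0.0945 [0.473  0.0455 0.0954] [-1.  -0.5  5.2] [-0.09  0.19  0.03]
0.0935 [0.473  0.0455 0.0945] [-1.3 -0.3  4.5] [-0.03  0.24 -0.01]
0.0925 [0.4729 0.0455 0.0932] [-0.7 -0.1  3.4] [-0.04  0.02  0.01]
0.0915 [0.4716 0.0454 0.0911] [ 0.6 -1.1 -1.7] [ 0.05 -0.1   0.03]
0.0905 [0.471  0.0453 0.0898] [-0.3 -0.1 -3.4] [0.05 0.03 0.02]
0.0895 [0.4717 0.0454 0.0893] [ 0.7  0.6 -2.8] [0.05 0.01 0.01]
0.0885 [0.4719 0.0454 0.0884] [ 0.4 -0.4 -2.6] [ 0.   -0.01  0.1 ]
0.0875 [0.4719 0.0454 0.0874] [-0.  -0.6 -3.2] [0.03 0.01 0.02]
0.0865 [0.4719 0.0454 0.0864] [-0.7 -0.8 -3.7] [0.03 0.03 0.01]
0.0855 [0.4722 0.0454 0.0856] [-0.3 -1.  -2.5] [ 0.02 -0.05 -0.01]
0.0845 [0.4729 0.0455 0.0854] [-1.4  0.5  4.7] [-0.02  0.19 -0.  ]
0.0835 [0.4736 0.0456 0.0853] [-2.4  0.1 13.7] [-0.15  0.69 -0.01]
0.0825 [0.4743 0.0456 0.0853] [-4.8 -0.7 20.9] [-0.15  1.05  0.08]
16.7917 0.027760420490501758
```

The cap gave way past mid-travel and the foot stopped hard exactly 10 mm lower (.0955 → .0853, 24 N). I'll lift, check the cap and return the tool to its clear original spot.

Run:
```python
from bench import viewer,manip,effector
from h import *
C=np.array([.472,.0454]);T=np.array([.4275,-.2103]);a=np.arctan2(-.212,.426)
manip.servo_line([*C,.12],vel=.04)
manip.servo_line([*C,.2],vel=.15)
manip.move_pose([*T,.2],ori(a))
for n in("side","scene"): cv2.imwrite(f"pics/c_{n}.png",viewer.get_image(n)[:,:,::-1])
manip.servo_line([*T,.054],vel=.08)
z=.054
while z>.047:
    z-=.0007
    manip.servo_line([*T,z],vel=.02); f=manip.current_force()
    print(round(z,4),manip.current_tool_pos().round(4),f.round(1),manip.current_wrist_torque().round(2))
    if f[2]>0: break
print(manip.current_clock())
f=lambda m:cv2.resize(np.clip(m.astype(float)*1.6,0,255).astype(np.uint8),None,fx=5,fy=5,interpolation=2)
x=cv2.imread("pics/c_side.png")[140:230,190:285];b=cv2.imread("pics/c_scene.png")[170:260,155:265][:,:65+45]
cv2.imwrite("pics/c.png",np.hstack([f(x)[:, :400],f(b)[:, 100:500]]))
cv2.imwrite("pics/c2.png",np.hstack([f(x)[:, :]]))
```

```text
0.0533 [ 0.4275 -0.2103  0.0534] [ 0.7 -0.3 -3.4] [-0.02 -0.02  0.03]
0.0526 [ 0.4274 -0.2103  0.0525] [ 0.2 -0.3 -3.3] [-0.04  0.02  0.02]
0.0519 [ 0.4274 -0.2103  0.0518] [-0.5 -0.  -4.2] [-0.02 -0.02  0.03]
0.0512 [ 0.4274 -0.2103  0.0511] [-0.1  0.1 -3.3] [-0.05 -0.05 -0.08]
0.0505 [ 0.4274 -0.2103  0.0504] [ 0.6 -0.7 -2.7] [-0.02  0.03 -0.02]
0.0498 [ 0.4274 -0.2103  0.0497] [ 0.   0.1 -2.8] [-0.01  0.02  0.  ]
0.0491 [ 0.4278 -0.2104  0.0495] [-1.4  0.4  3.1] [ 0.1   0.27 -0.04]
23.4083
```

View pics/c.png

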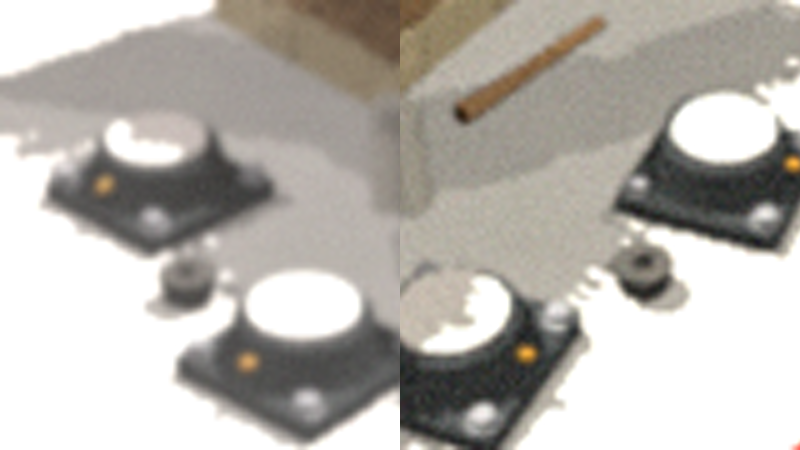

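Both caps now look the same, with no skirt showing. The tool's foot is on the bench, so I'll release it, retreat and check.

Run:
```python
from bench import viewer,manip,effector
from h import *
manip.servo_line([.4275,-.2103,.0494],vel=.02)
effector.open_jaws()
p=manip.current_tool_pos()
manip.servo_line([p[0],p[1],.17],vel=.06)
a=np.arctan2(-.212,.426); y=np.array([np.cos(a),np.sin(a)])
q=np.array([.427,-.212])+.068*y
manip.servo_line([*q,.25],vel=.15)
manip.sleep(.3)
c=viewer.get_calibration("wrist")
for n in("side","scene","wrist"): cv2.imwrite(f"pics/f_{n}.png",viewer.get_image(n)[:,:,::-1])
g=cv2.cvtColor(cv2.imread("pics/f_wrist.png"),cv2.COLOR_BGR2GRAY)
n,l,s,ce=cv2.connectedComponentsWithStats((g<40).astype(np.uint8)); k=l[105,255];print(s[k],ce[k],onz(c,*ce[k],.046))
S=viewer.get_calibration("scene");D=viewer.get_calibration("side")
def cap(n,u,v):
    g=cv2.cvtColor(cv2.imread(f"pics/{n}.png"),cv2.COLOR_BGR2GRAY);_,_,s,ce=cv2.connectedComponentsWithStats((g[:]>110).astype(np.uint8));k=[i for i in range(1,len(s)) if abs(ce[i][0]-u)<6 and abs(ce[i][1]-v)<6 and s[i][4]>80];return [(s[i],ce[i]) for i in k]
print(cap("f_scene",241,195),cap("f_side",250,200),manip.current_clock(),manip.current_force(),manip.current_finger_gap())
f=lambda m:cv2.resize(np.clip(m.astype(float)*1.6,0,255).astype(np.uint8),None,fx=5,fy=5,interpolation=2)
cv2.imwrite("pics/f.png",np.hstack([f(cv2.imread("pics/f_side.png")[210:310,270:350]),f(cv2.imread("pics/f_scene.png")[100:200,270:350])]))
```

```text
[ 242   73   45   47 1666] [263.757503    95.85234094] [ 0.42727887 -0.21000635  0.046     ]
[] [] 28.2333 [ 0.38702408  0.41659211 -0.00764099] 0.0917490505287855
```

View pics/f.png

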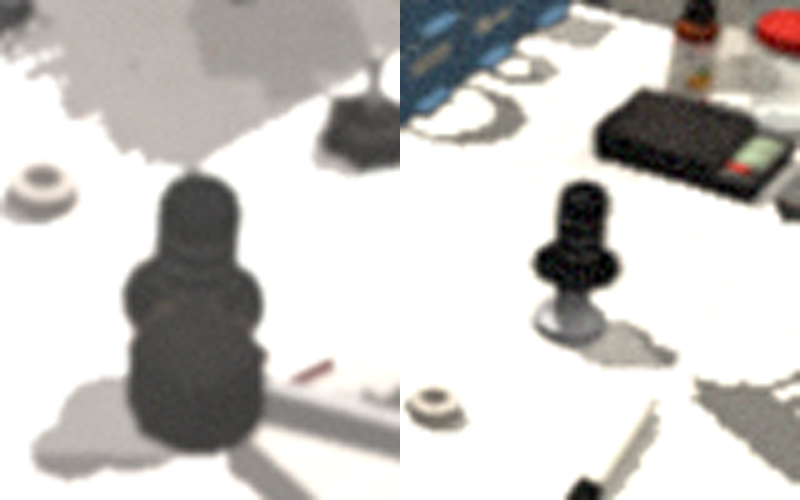

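View pics/f_wrist.png

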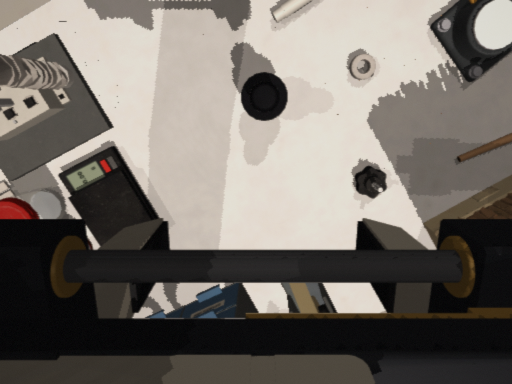

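The tool stands upright at (0.427, -0.210), and its handle is concentric with the guard as before. I'll triangulate the cap's height once more and hand in.

Run:
```python
from bench import viewer,manip
from h import *
S=viewer.get_calibration("scene");D=viewer.get_calibration("side")
t=tri([ray(S,155+422/5-.4,170+128/5-.4),ray(D,190+303/5-.4,140+305/5-.4)]);print(t)
if t[0][2]<.039: manip.hand_in(); print("handed in",manip.current_clock())
```

```text
(array([0.47380893, 0.04411119, 0.0342375 ]), [np.float64(0.0008778580950144263), np.float64(0.0008778580950146021)])
the job is handed in; nothing more can be done
the job is handed in; nothing more can be done
```

The proud cap is fully home, the seating tool is back upright on the bench, and the job is handed in. The last clock reading, just before hand-in, was 28.2 s, against the 53 s limit.

- **Which bearing:** the proud cap was the one at about (0.472, 0.045). Two-view measurement put its top at about 43 mm, against 33 mm for the finished bearing.
- **Pressing:** I gripped the tool just above its guard and pressed straight down. The foot touched with the tool centre point (TCP) at 95.5 mm. The resistance vanished past mid-travel, and the foot stopped hard at 85.3 mm. That is the full 10 mm, with about 24 N of push at the end.
- **Tool:** I stood it at (0.427, -0.210), about 0.26 m from the bearing, and opened and withdrew the gripper.
- **Last checks:** the cap top measured 34 mm, like the finished bearing, and no skirt showed under the lip. The tool looked upright in the scene and wrist views.
- **Failed or partial checks:** the final automatic colour-mask check of the cap found nothing, so the cap height comes from hand-picked pixels. Those read about 2–3 mm low on both caps. In the side view a clamp knob hides the tool's foot. The tool leaned about 1° in the grip.

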